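# Nudge a stencil plate onto its locating pins

### The arm

A 7-joint arm with a two-finger parallel gripper is mounted at the origin on the work surface. World frame = base frame: x ahead of the robot, y to its left, z up, the work surface at z = 0. Lengths are in mm, angles in rad, forces in N, time in s.
With the tool pointing down it reaches from about 400 to 875 mm from the base axis. Payload 19.3 kg.
Tool frame: the origin (TCP) lies at the very end of the fingers, on their centre line; the grasp point (between the pads) lies 19 mm behind it (grip_point_offset is the z of the grasp point in the tool frame, in mm); z points along the fingers, y is the line along which they close (so a half turn about z gives the same grasp; the last joint's range is limited). The gripper opens to 85 mm and grips with 20 to 120 N. Pads are 22 mm wide; open, the fingers measure 114 mm over their backs; the gripper's body (76 mm by 85 mm) begins 54 mm behind the grasp point. The pads swing forward as they close: fully open they stand 13 mm farther back than shut.
Start: joints at [-1.225, 0.521, -0.036, 1.599, 0.021, 1.021, -0.113], TCP at [252.468, 571.729, 231.291] pointing down, gripper open.
Joint ranges: [-2.91, 2.91], [-0.3, 2.13], [-1.5, 1.42], [0.17, 2.43], [-1.26, 4.41], [0.16, 1.93], [-2.52, 2.52]. Speed limits (rad/s): [1.89, 1.89, 2.39, 2.39, 3.01, 3.01, 3.01].

### API

Orientations are given as a 3x3 rotation matrix whose columns are the frame's x, y, z axes.
In Python, from workcell import movep, movel, goto_joints, open_gripper, clamp, wait, inverse_kinematics, read_state, camera, PlanningError, finish_job, grip_point_offset gives the robot as it stands. Calls block until the motion is done:
- movep(position, orientation): joint-space move of the TCP to a pose.
- movel(position, frame=None, max_speed=150, guard=None): straight line of the TCP; frame=None keeps the orientation; max_speed is the mean speed in mm/s. With guard (N) it stops when the force on the tool has changed by that much, and returns True; else False.
- goto_joints(angles): joint-space move.
- open_gripper() and clamp(): open the fingers fully, or close them until they stop; the grip force is fixed at half the most.
- wait(seconds).
- inverse_kinematics(position, orientation): joint angles nearest the present ones, or None.
- read_state(): the state.
- camera(name): name is "side" or "top" or "wrist"; returns a dict with "image" (384x512x3 uint8, blue, green, red), "range_z" (384x512 float32, mm along the optical axis (not along the pixel's ray), 0 where there is no reading), "fx", "fy", "cx", "cy" (pixels), "cam_to_world" (4x4, takes a point from camera to world coordinates). Camera axes: x right, y up, looking along -z (the intrinsics and any distortion apply to the point x, -y, -z); pixel columns grow to the right and rows downward; lengths in mm; the calibration is good to about 2 mm. A picture is of the moment at which its call begins.
A pose or a line that the arm cannot do raises PlanningError and nothing moves.
- finish_job(): hands the job in; it is judged then, once.
The state is a dict: "time": time; "qpos": joint angles; "qvel": joint speeds; "joint_efforts": joint torques, N m; "eef_pos": TCP position; "tool_rot": TCP orientation; "ft_force": force on the tool from outside, world axes, zero at the start; "torque": the same for the moment, N m; "finger_gap": finger opening in mm; "gripper_force": force on a finger pad.
Only numpy, scipy, OpenCV 4.12 (cv2) and the standard library are available. Lean on these libraries where they do the work, as an engineer would, in place of code of your own. Each camera call takes 0.05 s, during which the arm holds its last target. There are 200 camera calls.

### The job

The stencil plate lies askew on the print board, riding on the tips of the two locating pins. With the fingertips, nudge it sideways and away from you, never gripping or lifting it, until its round hole and its slot drop over the two pins and it lies flat on the board; then take the hand away. Leave everything else where it stands.

Things in the scene. Friction and masses are not known exactly. Their poses are not given: they have to be found in the camera images.
- board: The print board: a plain plywood board, 300 mm (its x) by 380 mm (its y) and 12 mm thick, screwed to the table. Origin: centre of its underside, on the table; x points to its far edge, y to its left, z up. Its top is at z = 12 mm. Two steel locating pins stand up from it, and thin scribed corner marks frame the plate's place at its centre.
- plate: The stencil plate: loose flat aluminium, 140 mm (its x) by 170 mm (its y), 10 mm thick, about 0.5 kg, with a grey panel and dark tree motif. Origin: centre of its underside; x to its far edge, y to its left, z up. At the start it is tilted 4 to 5 degrees: near edge on the board, far half on the pin tips. Seated, it lies flat with its origin 12 mm right above the board's, axes parallel.
- pin_left (a point): Foot of the left pin, on the board's top, 20 mm in x and +55 mm in y from the board's centre. Both pins: steel, 9 mm high, 14 mm across for the lowest 3 mm, then a cone to a blunt 5 mm tip.
- pin_right (a point): Foot of the right pin, on the board's top, 20 mm in x and -55 mm in y from the board's centre.
- hole_left (a point): Centre of the plate's round hole, at the underside: x 20, y +55 mm in the plate's frame. 18 mm across, for the left pin. At the start the plate's centre is 15 to 35 mm too near the robot and up to 30 mm too far left or right, the plate turned by up to 0.12 rad; pushed by an edge, the plate slides over the pin tips and drops when in line.
- slot_right (a point): Centre of the plate's slot, at the underside: x 20, y -55 mm in the plate's frame. 18 mm in x by 24 mm in y, for the right pin.
- clip: A loose black binder clip (20 x 32 x 16 mm, wire loops to +x) standing on the board's far right corner. A bystander. Origin: centre of its underside.
- wax_pot: A small lidded white ceramic pot, 40 mm across, 36 mm high, standing on the board's far left corner. A bystander. Origin: centre of its underside.
- brush_jar: A clear jar of brushes, 72 mm across, 200 mm high with its brushes, on the table left of the board. A bystander. Origin: centre of its underside.
- votive: A green glass cup, 70 mm across, 75 mm high, on the table right of the board. A bystander. Origin: centre of its underside.
- wax_pen: A wooden wax pen, 145 mm long, 12 mm thick, lying on the table left of the board. A bystander. Origin: centre of its underside.
- squeegee: A wooden squeegee, 150 mm long, 28 mm wide, 49 mm high, standing on its blade on the table right of the board. A bystander. Origin: centre of its underside.
Things that resemble listed ones, but are neither listed nor needed, are in the scene too. Of the things that look like the plate, the middle-sized one is meant.

How it is judged:
By the outcome, as a careful person would: the job done as asked, in the order asked, and still so for the second after the job is handed in, with the robot touching nothing.
It also fails if it takes over 61 s, if anything falls off the work surface, if the arm or the gripper's body presses on something with over 40 N, if the wrist force passes 120 N, or if a joint passes its speed limit or range.

## Working session

There is one attempt and no reset: what is moved stays moved. The work goes in short steps, each a Python script; the robot and the scene stay as the last script left them, time stands still between calls to the robot, and variables do not carry over. Pictures are saved under pics/ and viewed, at most 10 in all, crops included, and the job is handed in when it is done.

```bash
ls; mkdir -p pics; python3 - <<'E'
from workcell import *
import cv2,numpy as np
for n in ("top","side"):
    c=camera(n); cv2.imwrite(f"pics/{n}0.png",cv2.resize(c["image"],(800,600),interpolation=cv2.INTER_CUBIC)); np.savez(f"{n}0.npz",**c)
    print(n,c["fx"],c["fy"],c["cx"],c["cy"],np.round(c["cam_to_world"],3).tolist(),c.keys())
s=read_state();print(s["time"],s["eef_pos"],s["tool_rot"],grip_point_offset)
E
```

```text
pics
top 425.2895749714635 425.2895749714635 260.1321634963178 195.24221857272371 [[0.02, 0.991, -0.131, 307.004], [-1.0, 0.017, -0.023, -23.869], [-0.021, 0.131, 0.991, 1269.543], [0.0, 0.0, 0.0, 1.0]] dict_keys(['image', 'range_z', 'fx', 'fy', 'cx', 'cy', 'cam_to_world'])
side 480.80439761105094 480.80439761105094 251.13946321670898 190.7501788866547 [[0.999, 0.02, -0.033, 406.635], [-0.037, 0.743, -0.669, -854.451], [0.011, 0.669, 0.743, 1023.592], [0.0, 0.0, 0.0, 1.0]] dict_keys(['image', 'range_z', 'fx', 'fy', 'cx', 'cy', 'cam_to_world'])
0.1 [252.3677937  571.47126507 230.81529074] [[-9.14821018e-01  4.03859404e-01 -2.93521349e-04]
 [ 4.03859499e-01  9.14820573e-01 -9.08183494e-04]
 [-9.82590759e-05 -9.49366734e-04 -9.99999545e-01]] -18.700000000000003
```

View pics/top0.png

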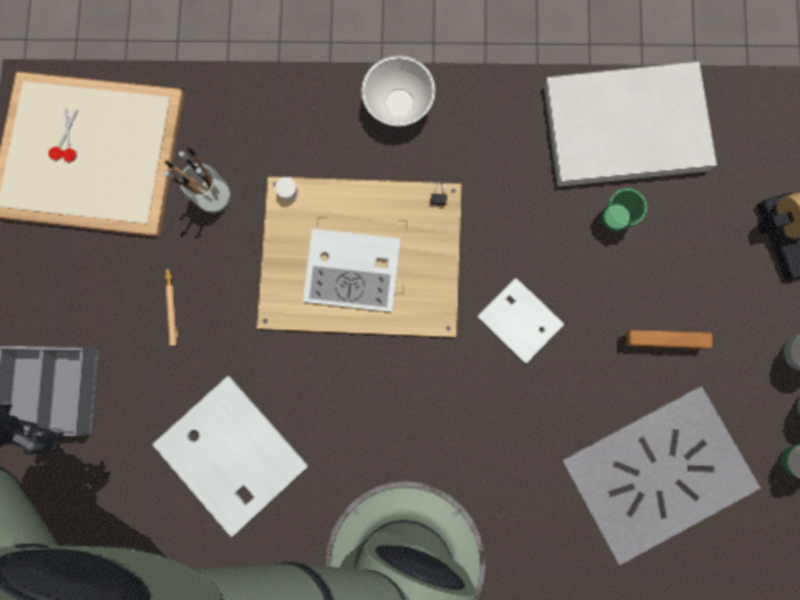

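View pics/side0.png

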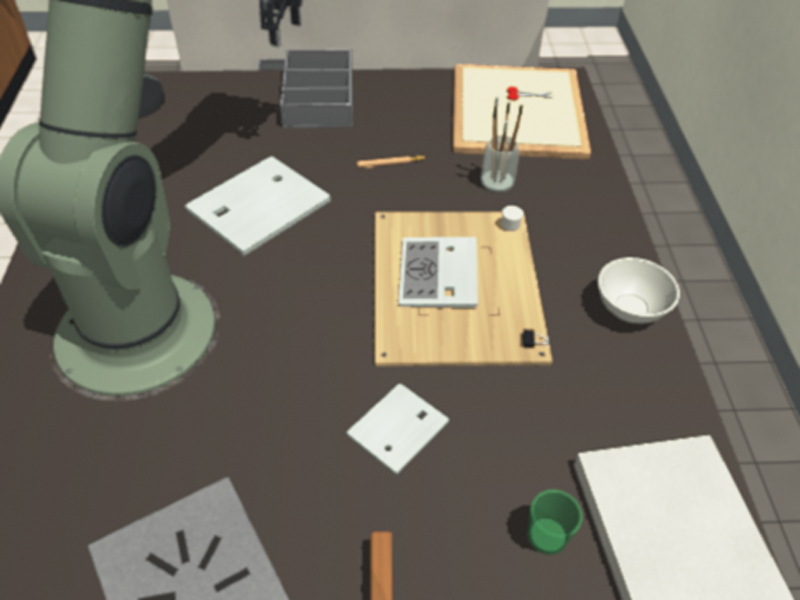

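The top view shows the board with corners at about (268,178), (461,184), (457,336) and (258,328). The middle-sized plate lies on it around (352,270), too near and to the left. The pot is at (286,188) and the clip at (438,198). Next I'll measure the edges and take a closer wrist view.

```bash
cat > h.py <<'E'
import cv2,numpy as np
def cast(c,uv,z):
    uv=np.atleast_2d(uv).astype(float); z=np.broadcast_to(np.asarray(z,float),len(uv))
    T=c["cam_to_world"]; d=np.c_[(uv[:,0]-c["cx"])/c["fx"],-(uv[:,1]-c["cy"])/c["fy"],-np.ones(len(uv))]@T[:3,:3].T
    return T[:3,3]+d*((z-T[2,3])/d[:,2])[:,None]
def quad(mask):
    "corners of the biggest blob as a quadrilateral: lines fitted to hull-contour sides"
    cs,_=cv2.findContours(mask,cv2.RETR_EXTERNAL,cv2.CHAIN_APPROX_NONE)
    k=max(cs,key=cv2.contourArea); p=k[:,0].astype(np.float32)
    q=cv2.approxPolyDP(cv2.convexHull(k),0.05*cv2.arcLength(k,True),True)[:,0].astype(float)
    if len(q)!=4: q=cv2.boxPoints(cv2.minAreaRect(k)).astype(float)
    L=[]
    for i in range(4):
        a,b=q[i],q[(i+1)%4]; t=b-a; l=np.linalg.norm(t); t/=l
        s=(p-a)@t; e=abs((p-a)@[-t[1],t[0]])
        v=cv2.fitLine(p[(s>.12*l)&(s<.88*l)&(e<2.5)],cv2.DIST_HUBER,0,.01,.01)[:,0]
        L.append(np.array([-v[1],v[0],-v[1]*v[2]+v[0]*v[3]]))
    return np.array([np.linalg.solve(np.array([L[i-1][:2],L[i][:2]]),[L[i-1][2],L[i][2]]) for i in range(4)])
E
python3 - <<'E'
from h import *
c=dict(np.load("top0.npz")); im=c["image"]; hsv=cv2.cvtColor(im,cv2.COLOR_BGR2HSV)
r=np.zeros(im.shape[:2],np.uint8); r[105:225,155:305]=1
w=cv2.inRange(hsv,(8,50,110),(30,255,255))*r
hull=cv2.morphologyEx(w,cv2.MORPH_CLOSE,np.ones((3,3)))
q=quad(hull); print("board",np.round(q,1).tolist()); B=cast(c,q,12); print(np.round(B,1).tolist())
print("sides",np.linalg.norm(np.roll(B,-1,0)-B,axis=1),"c",B.mean(0))
p=cv2.inRange(hsv,(0,0,70),(180,45,255)); p[:140]=0;p[205:]=0;p[:,:185]=0;p[:,262:]=0
p=cv2.morphologyEx(p,cv2.MORPH_CLOSE,np.ones((5,5)))
q=quad(p); print("plate",np.round(q,1).tolist()); 
z=np.where(q[:,1]<q[:,1].mean(),33,22); P=cast(c,q,z); print(np.round(P,1).tolist()); print("sides",np.linalg.norm(np.roll(P,-1,0)-P,axis=1),"c",P.mean(0))
v=im.copy(); 
for a in (hull,p):
    cs,_=cv2.findContours(a,cv2.RETR_EXTERNAL,cv2.CHAIN_APPROX_NONE); cv2.drawContours(v,cs,-1,(0,0,255),1)
cv2.imwrite("pics/dbg.png",cv2.resize(v[100:230,150:310],None,fx=4,fy=4))
from workcell import *
C=B.mean(0); R=np.array([[1.,0,0],[0,-1,0],[0,0,-1]])
for R_ in (R,R@np.diag([-1,-1,1])):
    print(inverse_kinematics([C[0]-60,C[1],330],R_))
E
```

```text
board [[171.3000030517578, 112.5999984741211], [294.70001220703125, 116.9000015258789], [291.5, 215.10000610351562], [164.0, 209.5]]
[[724.8, 284.0, 12.0], [716.0, -95.3, 12.0], [415.4, -88.6, 12.0], [425.3, 291.5, 12.0]]
sides [379.48082345 300.64006176 380.20017243 299.59371746] c [570.40929983  97.91114224  12.        ]
plate [[199.10000610351562, 146.10000610351562], [255.8000030517578, 152.3000030517578], [250.1999969482422, 199.0], [193.6999969482422, 192.5]]
[[615.1, 190.3, 33.0], [598.7, 20.5, 33.0], [460.2, 34.6, 22.0], [476.5, 202.8, 22.0]]
sides [170.5803382  139.74096947 169.04804553 139.59735782] c [537.64099991 112.02921181  27.5       ]
[-0.88245856  0.31933223  0.75716127  1.7708761  -0.23895003  1.14580717
 -1.62183664]
[-0.43665616  0.25624597  0.166286    1.75109714 -0.04622789  1.13804148
  1.31448958]
```

View pics/dbg.png

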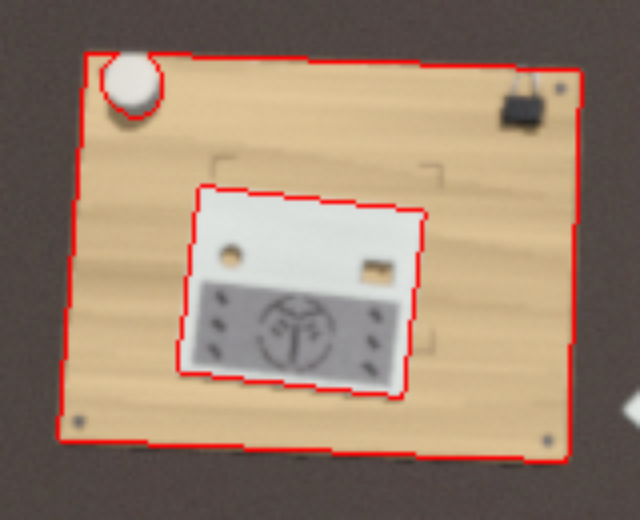

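The fit matches the known sizes. Board centre is (570.4, 97.9) with yaw −0.025. Relative to the board, the plate is off by about (−32, +13) mm and −0.072 rad. I'll push the near edge squarely with both open fingers, then the left side, then the near edge again. First I need the fingertip height, from a guarded touch on the board.

```bash
cat >> h.py <<'E'
from workcell import *
O=np.array([570.4,97.9]); A=-0.0247; ex=np.array([np.cos(A),np.sin(A)]); ey=np.array([-np.sin(A),np.cos(A)])
def W(u,v,z): return np.r_[O+u*ex+v*ey,z]
def Bf(p): d=np.asarray(p)[...,:2]-O; return np.stack([d@ex,d@ey],-1)
X=np.r_[ex,0];Y=np.r_[ey,0];D=np.array([0,0,-1.])
RN=np.stack([-X,Y,D],1)                       # fingers side by side along board y
RS=[np.stack([Y,X,D],1),np.stack([-Y,-X,D],1)] # along board x
def st(m=""):
    s=read_state(); print(m,"t",round(s["time"],2),"uv",np.round(Bf(s["eef_pos"]),1),"z",round(s["eef_pos"][2],1),"F",np.round(s["ft_force"],1),"gap",round(s["finger_gap"],1)); return s
E
python3 - <<'E'
from h import *
movep(W(-133,13,150),RN); st()
movel(W(-133,13,35),max_speed=150); st()
try: print(movel(W(-133,13,-6),max_speed=25,guard=4))
except PlanningError as e: print(e)
s=st(); movel(W(-133,13,s["eef_pos"][2]+4),max_speed=30); st()
c=camera("wrist"); cv2.imwrite("pics/w1.png",c["image"])
c=camera("side"); cv2.imwrite("pics/s1.png",cv2.resize(c["image"][120:250,220:370],None,fx=4,fy=4))
E
```

```text
t 1.92 uv [-132.9   13.8] z 150.1 F [ 0.   1.  -0.5] gap 85.2
 t 2.83 uv [-132.7   13.2] z 35.6 F [-0.2 -0.1  0.4] gap 85.3
True
 t 4.13 uv [-133.   13.] z -1.2 F [-0.3 -0.1 11.2] gap 85.5
 t 4.42 uv [-132.9   13.1] z 2.9 F [ 0.6 -1.1  0.1] gap 85.6
```

View pics/w1.png

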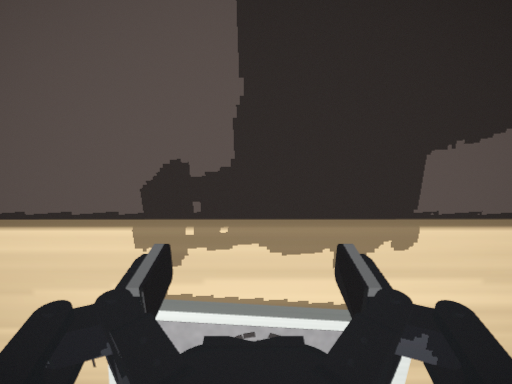

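View pics/s1.png

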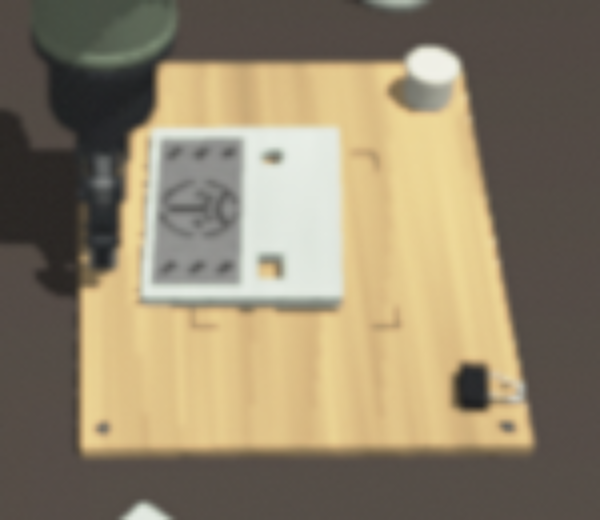

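The wrist view shows the two fingers straddling the plate's near edge, at row ~315. The side view shows the hand standing just short of the plate and clear of it. Tips touch the board at TCP z −1.2, so I'll push at z 1.3.

```bash
python3 - <<'E'
from h import *
movel(W(-133,13,1.3),max_speed=50)
for u in (-118,-110,-103): print(movel(W(u,13,1.3),max_speed=30,guard=20)); st()
movel(W(-112,13,1.3)); movel(W(-112,13,150))
q=[inverse_kinematics(W(-22,130,110),R) for R in RS]; j=read_state()["qpos"]
print([None if a is None else np.round(a-j,2) for a in q])
for n in ("top","side"):
    c=camera(n); np.savez(f"{n}2.npz",**c); im=c["image"]
    v=im[100:230,150:310] if n=="top" else im[120:250,220:370]
    cv2.imwrite(f"pics/{n}2.png",cv2.resize(v,None,fx=4,fy=4))
st()
E
```

```text
False
 t 5.42 uv [-118.1   12.9] z 1.3 F [-0.6 -0.3 -0.4] gap 85.2
False
 t 5.84 uv [-109.7   13.1] z 1.3 F [-1.1  0.3 -0. ] gap 85.4
False
 t 6.22 uv [-102.6   13.1] z 1.3 F [-0.   0.4 -0.6] gap 85.6
[array([-0.38,  0.27,  0.39, -0.28, -0.36,  0.09, -1.38]), array([ 0.15,  0.24, -0.39, -0.31,  0.32,  0.12,  1.17])]
 t 7.72 uv [-112.4   12.9] z 149.3 F [ 0.4 -0.1 -0.3] gap 85.5
```

View pics/top2.png

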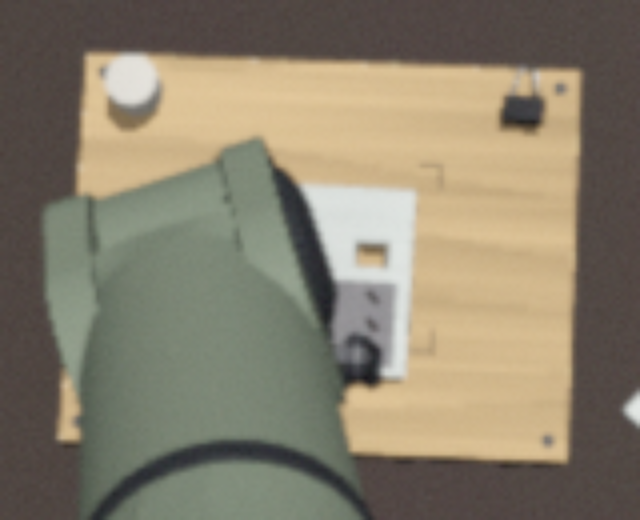

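The top view shows the plate now squared to the board, with its far-right corner at about (416,190) in the crop. It still lies to the left of the corner marks. I'll measure the visible far and right edges numerically.

```bash
cat >> h.py <<'E'
def fr(c,zf=33.,zn=22.,n="t"):
    "far and right edge of the plate (top view), board frame: far-right corner, yaw of each edge, in rad"
    hsv=cv2.cvtColor(c["image"],cv2.COLOR_BGR2HSV)
    p=cv2.inRange(hsv,(0,0,120),(100,45,255)); p[:138]=0;p[205:]=0;p[:,:185]=0;p[:,265:]=0
    lab,k=cv2.connectedComponents(p)[0],None
    cs,_=cv2.findContours(p,cv2.RETR_EXTERNAL,cv2.CHAIN_APPROX_NONE); k=max(cs,key=cv2.contourArea)[:,0].astype(float)
    r=k[:,0].max(); t=k[:,1].min()
    e=k[(k[:,0]<r-6)&(k[:,1]<t+4)&(k[:,0]>r-24)]; g=k[(k[:,1]>t+6)&(k[:,0]>r-6)&(k[:,1]<t+44)]
    out=[]
    F=Bf(cast(c,e,zf)); G=Bf(cast(c,g,np.interp(g[:,1],[t,t+47],[zf,zn])))
    a=np.polyfit(F[:,1],F[:,0],1); b=np.polyfit(G[:,0],G[:,1],1)
    u,v=np.linalg.solve([[1,-a[0]],[-b[0],1]],[a[1],b[1]])
    print("far-right corner uv",round(u,1),round(v,1),"yaw far",round(-a[0],3),"right",round(b[0],3),len(e),len(g))
E
python3 - <<'E'
from h import *
for i in (0,2): fr(dict(np.load(f"top{i}.npz")))
E
```

```text
Traceback (most recent call last):
  File "h.py", line 38, in fr
    a=np.polyfit(F[:,1],F[:,0],1); b=np.polyfit(G[:,0],G[:,1],1)
TypeError: expected non-empty vector for x
```

```bash
python3 - <<'E'
from h import *
c=dict(np.load("side2.npz")); c0=dict(np.load("side0.npz"))
for c in (c0,c):
    hsv=cv2.cvtColor(c["image"],cv2.COLOR_BGR2HSV)
    p=cv2.inRange(hsv,(0,0,90),(180,45,255)); p[:148]=0;p[200:]=0;p[:,:250]=0;p[:,310:]=0
    p=cv2.morphologyEx(p,cv2.MORPH_CLOSE,np.ones((5,5)))
    q=quad(p); z=np.where(q[:,0]>q[:,0].mean(),33,22); print(q.round(1).tolist(),Bf(cast(c,q,z)).round(1).tolist())
E
```

```text
[[303.3999938964844, 152.0], [305.3999938964844, 196.39999389648438], [254.60000610351562, 194.5], [257.6000061035156, 152.0]] [[40.2, 92.0], [30.4, -84.9], [-108.7, -67.9], [-96.5, 103.7]]
[[305.29998779296875, 149.5], [310.1000061035156, 193.39999389648438], [260.70001220703125, 195.39999389648438], [258.70001220703125, 152.60000610351562]] [[46.7, 103.1], [44.4, -74.2], [-91.9, -71.5], [-93.6, 101.2]]
```

The side view gives the plate centre at about (−23, +16) with yaw ≈ 0. Next is the side push from the left, to bring its left edge to v = 85.

```bash
python3 - <<'E'
from h import *
movep(W(-22,134,120),RS[1]); st()
movel(W(-22,134,1.5),max_speed=120)
for v in (116,106,96): print(movel(W(-22,v,1.5),max_speed=30,guard=20)); st()
movel(W(-22,106,1.5)); movel(W(-22,125,150))
for n in ("side","top"):
    c=camera(n); np.savez(f"{n}3.npz",**c); im=c["image"]
    v=im[100:230,150:310] if n=="top" else im[120:250,220:370]
    cv2.imwrite(f"pics/{n}3.png",cv2.resize(v,None,fx=4,fy=4))
st()
c=dict(np.load("side3.npz"))
hsv=cv2.cvtColor(c["image"],cv2.COLOR_BGR2HSV)
p=cv2.inRange(hsv,(0,0,90),(180,45,255)); p[:148]=0;p[203:]=0;p[:,:250]=0;p[:,318:]=0
p=cv2.morphologyEx(p,cv2.MORPH_CLOSE,np.ones((5,5)))
q=quad(p); z=np.where(q[:,0]>q[:,0].mean(),33,22); print(q.round(1).tolist(),Bf(cast(c,q,z)).round(1).tolist())
E
```

```text
t 8.83 uv [-22.3 133.5] z 119.7 F [ 0.2 -0.9  0.5] gap 85.3
False
 t 10.72 uv [-22.  116.1] z 1.5 F [ 0.  -0.8  0.1] gap 85.0
False
 t 11.2 uv [-21.9 105.6] z 1.5 F [-0.1  0.2  0.1] gap 85.4
False
 t 11.68 uv [-21.9  95.5] z 1.5 F [-0.  -0.4 -0.3] gap 85.8
 t 13.18 uv [-22.4 124.7] z 149.1 F [-0.7 -0.2 -0.5] gap 85.3
[[306.0, 153.5], [311.70001220703125, 198.5], [260.0, 200.39999389648438], [260.0, 156.60000610351562]] [[47.2, 85.3], [47.0, -92.7], [-94.2, -89.8], [-89.9, 83.7]]
```

View pics/side3.png

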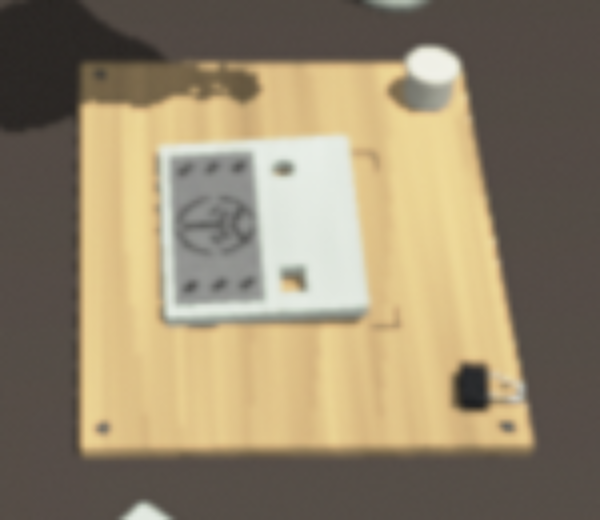

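The side view shows the plate squared and laterally centred between the corner marks, with its left edge at v ≈ 85. It is about 22 mm short of its place, so I'll do the final push away with both fingers.

```bash
cat > look.py <<'E'
from h import *
import sys
n=sys.argv[1]
for m in ("side","top"):
    c=camera(m); np.savez(f"{m}{n}.npz",**c); im=c["image"]
    v=im[100:230,150:310] if m=="top" else im[120:250,220:370]
    cv2.imwrite(f"pics/{m}{n}.png",cv2.resize(v,None,fx=4,fy=4))
    # plate tilt from depth
    z=c["range_z"]; vv,uu=np.mgrid[0:384,0:512]; T=c["cam_to_world"]
    P=np.stack([(uu-c["cx"])/c["fx"]*z,-(vv-c["cy"])/c["fy"]*z,-z],-1)@T[:3,:3].T+T[:3,3]
    q=Bf(P); k=(z>0)&(abs(q[...,0])<62)&(abs(q[...,1])<75)&(P[...,2]>8)&(P[...,2]<45)
    print(m,"z far/near",[np.median(P[...,2][k&s]).round(1) for s in (q[...,0]>35,q[...,0]<-30)])
E
python3 - <<'E'
from h import *
movep(W(-122,0,120),RN); st()
movel(W(-122,0,1.5),max_speed=120)
for u in (-107,-95,-88,-82): print(movel(W(u,0,1.5),max_speed=30,guard=15)); st()
movel(W(-92,0,1.5)); movel(W(-118,0,150)); st()
E
python3 look.py 4
```

```text
t 14.32 uv [-121.6    0.5] z 120.0 F [0.  0.1 0.3] gap 85.2
False
 t 16.12 uv [-1.071e+02 -1.000e-01] z 1.4 F [-0.6 -0.2 -0.4] gap 85.4
False
 t 16.67 uv [-94.8  -0. ] z 1.5 F [ 0.1 -0.1  1.5] gap 85.4
False
 t 17.05 uv [-87.8   0. ] z 1.5 F [-0.3  0.8  0.3] gap 85.6
False
 t 17.4 uv [-81.6   0. ] z 1.5 F [ 0.6  0.4 -1.1] gap 85.6
 t 18.81 uv [-1.182e+02 -1.000e-01] z 149.4 F [0.8 0.1 0.4] gap 85.4
side z far/near [np.float64(22.2), np.float64(22.9)]
top z far/near [np.float64(21.7), np.float64(21.7)]
```

View pics/side4.png

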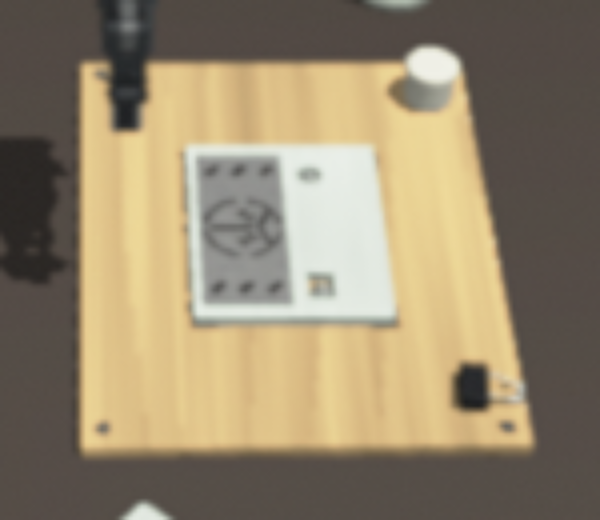

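The side view shows the plate lying flat over both pins, which are visible in the hole at (308,174) and the slot at (320,285). It sits inside the corner marks with the hand clear. I'll do one plane-fit check, then hand in.

```bash
python3 - <<'E'
from h import *
c=dict(np.load("side4.npz")); z=c["range_z"]; vv,uu=np.mgrid[0:384,0:512]; T=c["cam_to_world"]
P=np.stack([(uu-c["cx"])/c["fx"]*z,-(vv-c["cy"])/c["fy"]*z,-z],-1)@T[:3,:3].T+T[:3,3]; q=Bf(P)
k=(z>0)&(abs(q[...,0])<62)&(abs(q[...,1])<76)&(abs(P[...,2]-22)<6)
a=np.linalg.lstsq(np.c_[q[k],np.ones(k.sum())],P[k][:,2],rcond=None)[0]; print("slope u,v (rad), z:",a.round(4),k.sum())
if max(abs(a[:2]))<.012 and abs(a[2]-22)<2: finish_job(); st("done")
E
```

```text
slope u,v (rad), z: [-5.30000e-03  5.00000e-04  2.26097e+01] 1610
the job is handed in; nothing more can be done
the job is handed in; nothing more can be done
```

The stencil plate was nudged over both pins and lies flat on the board (top at about 22 mm, measured tilt under 0.01 rad), the hand is clear, and the job is handed in.

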